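# Hold the loupe in focus over the suspect pouch cell

### The job

Lift the loupe off its peg by its handle and hold it level over the pouch cell with the red dot, the dot in the middle of the lens and the lens at the focal height shown by the red pointer of the height gauge. Hold it there steadily for three seconds and finish still holding it: do not put it down or hang it back. Leave the cells, the hanging spatula and the gauge as they are, and never let the lens down onto the bench.

Things in the scene. Friction and masses are not known exactly. Their poses are not given: they have to be found in the camera images.
- loupe: Hand loupe: lens in a dark rim 66 mm across, with a blue handle in the lens plane; 12 mm thick, 184 mm long, 110 g. Origin: lens centre, mid-thickness. z is square to the lens (at the start up and out of the rack); x runs along the handle, away from the lens. It hangs by its eye on one of the rack's pegs, lying on the rack's bars at 40 degrees, lens lowest and nearest the robot.
- loupe_grip (a point): Middle of the loupe's handle, 85 mm from the lens centre along x. The handle is flat-sided, 16 mm wide (y) and 12 mm thick (z), from x = 42 to 116 mm. As it hangs, the space under this stretch of handle is free for 60 mm, and beside it for 60 mm each way.
- loupe_eye (a point): Middle of the slot in the handle's end, 132 mm from the lens centre: 14 mm wide, 20 mm long along x, right through; the handle's end is 26 mm wide there. The peg stands in it.
- rack: Steel rack, fixed: two level bars 270 mm long along y, in a 40 degree slope rising to the rack's +x, and two 6 mm pegs on the upper bar, 100 mm apart, square to the slope. The pegs' tips stand 10 mm out of a hung handle, so 25 mm square to the slope clears them. 165 mm tall, 270 mm wide, 210 mm deep. Origin: middle of its footprint; its low side (-x) faces the robot, give or take its yaw.
- spatula: White plastic spatula, loose, hung on the rack's other peg in the same way (bystander). 28 mm wide, 184 mm long, its axes and origin lie as the loupe's: x along it towards the eye, origin 132 mm from the middle of the eye.
- cell_red: Pouch cell with the red dot, silver, lying loose flat on the green bench mat: 56 x 38 mm, 6 mm thick, with a thin sealed edge and two tabs on its +x end. Origin: centre of its underside.
- spot (a point): Centre of the red dot (12 mm across) on top of that cell, 6 mm above the bench (the mat has no height to speak of), 12 mm along the cell's x from its middle: the spot to look at.
- cell_green1: Pouch cell with a green dot, else the same (bystander). Origin: centre of its underside.
- cell_green2: Another pouch cell with a green dot (bystander). Origin: centre of its underside.
- gauge: Bench height gauge, fixed, upright: grey base 85 x 70 x 28 mm, steel column 22 x 10 mm up to 248 mm with scale marks, and a dark slider with a red pointer blade. Origin: centre of the underside of the base. The pointer reaches out towards -x of the gauge, to 50 mm from the origin.
- pointer (a point): Tip of the red pointer blade (12 mm wide, 5 mm thick), midway in its thickness. Its height is the focal height for the middle of the lens, 80 to 130 mm above the bench. The slider is stiff and must stay as set.
Things that resemble listed ones, but are neither listed nor needed, are in the scene too. What is meant by the loupe is not orange, and is the smaller of those in its own colour.

How it is judged:
By the outcome, as a careful person would: the job done as asked, in the order asked, and still so for the second after the job is handed in, while the arm keeps its last pose, push and grip.
It also fails if it takes over 54 s, if anything falls off the work surface, if the arm or the gripper's body presses on something with over 40 N, if the wrist force passes 120 N, or if a joint passes its speed limit or range.

### The arm

A 7-joint arm with a two-finger parallel gripper is mounted at the origin on the work surface. World frame = base frame: x ahead of the robot, y to its left, z up, the work surface at z = 0. Lengths are in mm, angles in rad, forces in N, time in s.
With the tool pointing down it reaches from about 400 to 875 mm from the base axis. Payload 4.4 kg.
Tool frame: the origin (TCP) lies on the centre line of the jaws, within the pads' length; the fingertips stand 25 mm ahead of it and the grasp point (between the pads) lies 6 mm ahead of it; x points along the fingers, y is the direction in which the jaws open and shut, and the axes are right-handed (so a half turn about x gives the same grasp; the last joint's range is limited). The gripper opens to 85 mm and grips with 20 to 120 N. Pads are 22 mm wide; open, the fingers measure 114 mm over their backs; the gripper's body (76 mm by 85 mm) begins 54 mm behind the grasp point. The pads swing forward as they close: fully open they stand 13 mm farther back than shut.
Start: joints at [-1.397, 0.628, 0.038, 1.517, -0.027, 0.996, -0.02], TCP at [154.356, 631.42, 256.313] pointing down, gripper open.
Joint ranges: [-3.06, 3.06], [-0.37, 2.12], [-1.25, 1.32], [0.18, 2.47], [-1.1, 4.24], [0.23, 1.98], [-2.94, 2.94]. Speed limits (rad/s): [2.57, 2.57, 3.14, 3.14, 3.14, 3.14, 3.14].

### API

Orientations are given as [roll, pitch, yaw] about the fixed x, y, z axes, in that order (R = Rz(yaw) Ry(pitch) Rx(roll)).
In Python, from cell import * gives the robot as it stands. The module is installed in compiled form; this text tells all that it offers.
- The arm moves only by the tool jog_arm, never from a script. Its argument "series" is a list of rows, each a list of 3 entries, a list of its own where there are three numbers: the turn, a rotation vector about the tool's x, y, z in degrees, then the shift along the tool's x, y, z in mm, then the gripper's target within -1 to 1 (shut at 1, half-way at 0, fully open at -1). In form: [[[rx, ry, rz], [dx, dy, dz], hand], ...]. A call has 1 to 8 rows; each row shifts and turns the commanded pose from where the row before left it, along the tool's axes as they then stand; what a row does not reach is not made up. A row lasts 1/8 s, in which the tool goes at most 62.5 mm and 10.7 degrees, less where a joint would pass 70% of its speed; a pose out of reach is approached as far as the arm can. A call is refused whole if a number of a shift passes 62.5 or a number of a turn 10.7, either way. A call with a gripper value outside its range is refused whole. The fingers move at their own pace and stop on an object; the grip force is fixed at half the most. Time passes only in rows, so rows that do not move let the fingers close. It gives the time, the measured TCP pose, the force and the opening at its end, in the units of the state.
- read_state(): the state, without advancing time (a new reading comes with each control period).
- get_image(name): name is "side" or "top" or "wrist"; returns a dict with "img" (480x640x3 uint8, red, green, blue), "range_z" (480x640 float32, mm along the optical axis (not along the pixel's ray), 0 where there is no reading), "fovy" (degrees; the focal length in pixels is half the picture's height over the tangent of half this angle, whatever the lens; pixels are square), "cx", "cy" (the principal point, pixels), "cam_to_world" (4x4, takes a point from camera to world coordinates). Camera axes: x right, y up, looking along -z (the intrinsics and any distortion apply to the point x, -y, -z); pixel columns grow to the right and rows downward; lengths in mm; the calibration is good to about 2 mm. The wrist camera is an equidistant fisheye: a pixel r from the principal point sees the ray r / f radians off the axis. A picture is of the moment at which its call begins.
- finish_job(): hands the job in, once; it reports no verdict.
The state is a dict: "clock": time; "qpos": joint angles; "qd": joint speeds; "tau": joint torques, N m; "eef_pos": TCP position; "tool_rot": TCP orientation; "force": force on the tool from outside, world axes, zero at the start; "torque": the same for the moment, N m; "width": finger opening in mm.
Only numpy, scipy, OpenCV 4.12 (cv2) and the standard library are available. Lean on these libraries where they do the work, as an engineer would, in place of code of your own. Each camera call takes 0.05 s, during which the arm holds its last target. There are 200 camera calls.

## Working session

There is one attempt and no reset: what is moved stays moved. The work goes in short steps, Python scripts to look and compute and a tool call to move; the robot and the scene stay as the last step left them, time stands still between calls to the robot, and variables do not carry over. Pictures are saved under pics/ and viewed, about 8 in all and at most 12, crops included, and the job is handed in when it is done.

Besides the shell and the picture viewer there is one more tool, called after ">>>" as name(argument=value, ...) on one line, values as JSON. jog_arm: Moves the arm, as the interface text tells. Its arguments: {"type":"object","properties":{"series":{"type":"array"}},"required":["series"]}

```bash
mkdir -p pics; cat > h.py <<'E'
from cell import *
import numpy as np, cv2
from scipy.spatial.transform import Rotation as R
def grab(n):
    d=get_image(n); np.savez(f'{n}.npz',**d); return d
def load(n): return dict(np.load(f'{n}.npz'))
def foc(d): return 240/np.tan(np.radians(float(d['fovy']))/2)
def ray(d,u,v,fish=False):
    f=foc(d); a=(u-d['cx'])/f; b=(v-d['cy'])/f
    if fish:
        r=np.hypot(a,b)+1e-12; s=np.sin(r)/r; c=np.array([a*s,-b*s,-np.cos(r)])
    else: c=np.array([a,-b,-1.])
    M=d['cam_to_world']; return M[:3,3],M[:3,:3]@c
def onz(d,u,v,z,fish=False):
    o,r=ray(d,u,v,fish); return o+r*(z-o[2])/r[2]
def pt(d,u,v):
    o,r=ray(d,u,v); return o+r*float(d['range_z'][int(v),int(u)])
def cloud(d):
    f=foc(d); v,u=np.mgrid[:480,:640]; Z=d['range_z']
    c=np.stack([(u-d['cx'])/f*Z,-(v-d['cy'])/f*Z,-Z],-1)
    M=d['cam_to_world']; return c@M[:3,:3].T+M[:3,3]
def save(im,n): cv2.imwrite(f'pics/{n}.png',im[...,::-1])
E
python3 - <<'E'
from h import *
s=read_state(); print(s)
for n in('top','side'):
    d=grab(n); save(d['img'],n+'0'); print(n,d['fovy'],d['cx'],d['cy'],d['cam_to_world'].round(2))
E
```

```text
{'clock': 0.0, 'qpos': array([-1.39684107,  0.62933269,  0.03843645,  1.51836904, -0.02700779,
        0.99629644, -0.02001606]), 'qd': array([-4.33582105e-04, -8.09055714e-05,  2.94831388e-04,  1.45516962e-03,
       -1.16323433e-04,  5.20687642e-04, -6.73004286e-04]), 'tau': array([ 2.84442995e-04, -5.63417423e+01,  1.22614793e+00, -1.93434674e+01,
        1.10481508e-02,  1.06311188e-02,  1.97582345e-06]), 'eef_pos': array([154.18133473, 630.85545118, 255.39731391]), 'tool_rot': array([-1.56309682,  1.56890854, -1.80286795]), 'force': array([-0.32441496,  0.18220218,  0.25059977]), 'torque': array([ 0.01560598, -0.01413712, -0.05121448]), 'width': 85.34689846626847}
top 56.10773801700873 317.07535322020374 239.32646335212388 [[ 1.00000e-02  9.80000e-01 -2.10000e-01  2.92650e+02]
 [-1.00000e+00  1.00000e-02 -1.00000e-02  1.04130e+02]
 [-0.00000e+00  2.10000e-01  9.80000e-01  1.18662e+03]
 [ 0.00000e+00  0.00000e+00  0.00000e+00  1.00000e+00]]
side 53.89979300469548 318.1913419204061 238.20137160159715 [[-1.0000e+00  4.0000e-02 -6.0000e-02  4.4356e+02]
 [-7.0000e-02 -6.7000e-01  7.4000e-01  9.6512e+02]
 [-1.0000e-02  7.4000e-01  6.7000e-01  8.5904e+02]
 [ 0.0000e+00  0.0000e+00  0.0000e+00  1.0000e+00]]
```

View pics/top0.png

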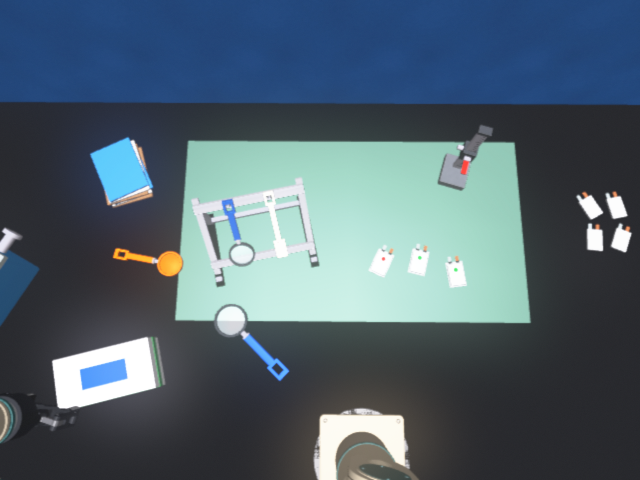

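View pics/side0.png

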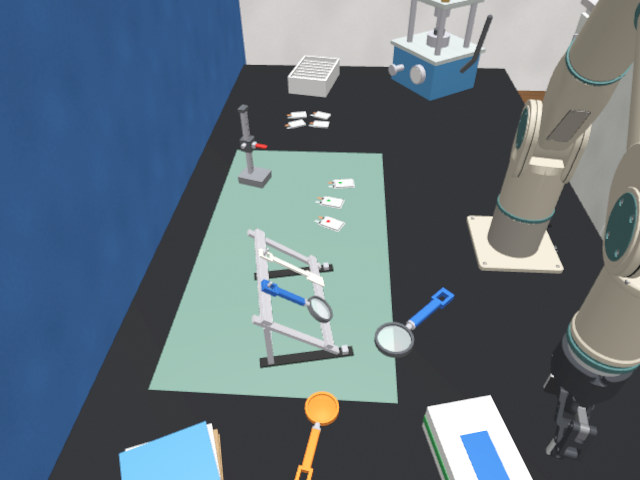

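The hung blue loupe has its lens at top (241,254) and its handle at about (232,225). It could be confused with the larger blue loupe on the bench (231,320) and the orange one (170,263). I choose the hung one: it isn't orange and is the smaller of the two blue ones. The red dot is at top (383,258), and the pointer is at top (465,167) and side (260,146).

```bash
cat > m.py <<'E'
from h import *
W={'top':dict(h=(215,195,255,270),dot=(365,240,405,280),ptr=(450,150,480,185)),'side':dict(h=(255,275,312,312),dot=(310,210,350,235),ptr=(240,135,275,155))}
rows={}
for n in('top','side'):
    d=load(n); C=cloud(d); hsv=cv2.cvtColor(d['img'],cv2.COLOR_RGB2HSV)
    H,S,V=[hsv[...,i].astype(int) for i in range(3)]
    blue=(H>100)&(H<130)&(S>150)&(V>60); red=((H<8)|(H>172))&(S>130)&(V>70)
    def box(m,b): 
        k=np.zeros_like(m);k[b[1]:b[3],b[0]:b[2]]=1; return m&k
    m=box(blue,W[n]['h'])&(d['range_z']>0); P=C[m]; c=np.median(P,0); P=P[np.linalg.norm(P-c,axis=1)<90]
    c=P.mean(0); ax=np.linalg.svd(P-c,full_matrices=False)[2]; t=(P-c)@ax[0]
    print(n,'handle',len(P),c.round(1),'axis',ax[0].round(3),'normal',ax[2].round(3),'t',t.min().round(),t.max().round(), 'ends',(c+ax[0]*t.min()).round(),(c+ax[0]*t.max()).round())
    v,u=np.nonzero(box(red,W[n]['dot'])); print(' dot',len(u),u.mean(),v.mean(),onz(d,u.mean(),v.mean(),6).round(1),np.median(C[v,u],0).round(1))
    v,u=np.nonzero(box(red,W[n]['ptr'])); Q=C[v,u]; print(' ptr',len(u),u.min(),u.max(),v.min(),v.max(),'med',np.median(Q,0).round(1)); 
    for k in (np.argmin(Q[:,0]),np.argmax(v),np.argmax(u)): print('   ',u[k],v[k],Q[k].round(1))
    # lens rim
    print(' lens px pts',[C[p].round(1).tolist() for p in ([(254,230),(254,253),(265,241),(254,241)] if n=='top' else [(308,308),(308,331),(308,320)])])
    print(' mat', C[300,450].round(1) if n=='top' else C[250,370].round(1))
E
python3 m.py
python3 - <<'E'
from h import *
a=load('top')['img'];b=load('side')['img']
A=cv2.resize(a[180:280,190:330],None,fx=4,fy=4,interpolation=2)[:, :400];A=cv2.resize(a[185:285,190:290],(400,400));B=cv2.resize(b[225:375,240:390],(400,400))
C=cv2.resize(a[120:200,430:510],(400,200*2)); D=cv2.resize(b[95:195,215:315],(400,400))
save(cv2.resize(np.vstack([np.hstack([A,B]),np.hstack([C,D])]),(600,600)),'crop1')
E
```

```text
top handle 224 [567.9 318.  133.4] axis [-0.755 -0.166 -0.635] normal [-0.623 -0.122  0.773] t -48.0 56.0 ends [604. 326. 164.] [526. 309.  98.]
 dot 2 383.0 258.5 [493.9 -64.1   6. ] [494.2 -64.4   4. ]
 ptr 67 461 468 161 173 med [ 704.8 -252.8  132. ]
    463 173 [ 686.7 -247.6  134.6]
    462 173 [ 688.1 -246.4  130.8]
    468 162 [ 718.1 -263.9  128.1]
 lens px pts [[491.0, 329.2, 74.3], [493.5, 273.1, 62.8], [466.9, 304.4, 51.2], [492.5, 302.8, 67.4]]
 mat [ 386.4 -238.9   -4.7]
side handle 345 [571.2 326.9 132.7] axis [-0.755 -0.168 -0.634] normal [ 0.635  0.06  -0.771] t -45.0 59.0 ends [605. 334. 161.] [527. 317.  95.]
 dot 3 327.6666666666667 220.66666666666666 [495.8 -60.5   6. ] [494.9 -61.8   3.6]
 ptr 51 256 267 143 148 med [ 708.5 -250.4  128.2]
    267 146 [ 686.8 -251.6  127.9]
    261 148 [ 704.1 -245.3  124.4]
    267 146 [ 686.8 -251.6  127.9]
 lens px pts [[517.9, 319.7, 79.1], [471.8, 249.6, -1.8], [493.3, 307.1, 65.7]]
 mat [377.7  45.6  -2. ]
```

View pics/crop1.png

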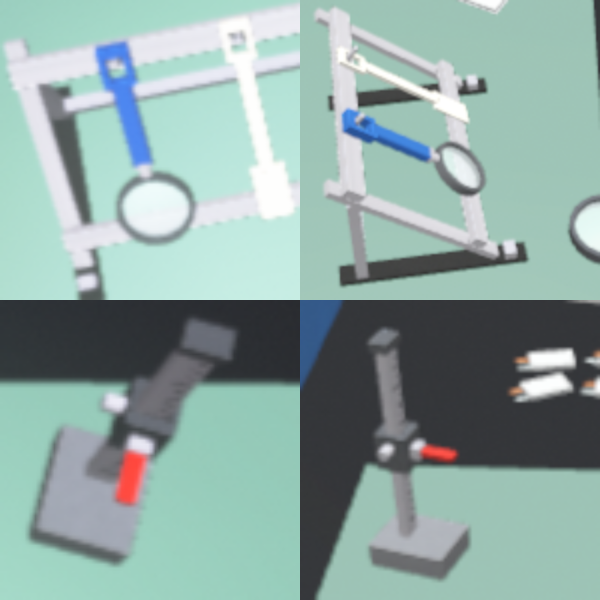

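The crop confirms the choice: the blue-handled loupe hangs on the left peg, and the spatula is on the right one. The blue handle's length in depth (104 mm) and slope (39–40°) match. Next is the approach pose.

```bash
cat > plan.py <<'E'
from h import *
def cur():
    s=read_state(); return s,R.from_euler('xyz',s['tool_rot'])
def plan(p,Rt,step=40,ang=6):
    s,R0=cur(); D=np.array(p)-s['eef_pos']
    rv=(R0.inv()*Rt).as_rotvec(degrees=True); n=int(max(np.ceil(np.linalg.norm(D)/step),np.ceil(np.linalg.norm(rv)/ang),1))
    print('eef',s['eef_pos'].round(1),'clock',round(s['clock'],2),'q',s['qpos'].round(2),'w',round(s['width'],1),'F',s['force'].round(1))
    print('D',D.round(1),'rv',rv.round(1),'n',n)
    for k in range(n):
        Rk=R0*R.from_rotvec(rv*k/n,degrees=True); print((rv/n).round(1).tolist(),Rk.inv().apply(D/n).round(1).tolist())
def loupeR(yaw,pitch=40):  # columns loupe x,y,z
    return R.from_euler('z',yaw,degrees=True)*R.from_euler('y',-pitch,degrees=True)
def toolR(RL,flip):  # tool x=-z_l, y=+-y_l
    M=RL.as_matrix(); x=-M[:,2]; y=M[:,1]*flip; return R.from_matrix(np.stack([x,y,np.cross(x,y)],1))
E
python3 - <<'E'
from plan import *
s,R0=cur(); print(R0.as_matrix().round(2))
RL=loupeR(12.5); z=RL.as_matrix()[:,2]; g=np.array([562,319.5,120])
for f in(1,-1):
    print(f,(R0.inv()*toolR(RL,f)).as_rotvec(degrees=True).round(1))
plan(g+z*(6+110),toolR(RL,1)); plan(g+z*(6+110),toolR(RL,-1))
E
```

```text
[[-0.    0.24  0.97]
 [-0.    0.97 -0.24]
 [-1.   -0.   -0.  ]]
1 [-25.1 -39.3   9.2]
-1 [145.5  12.5  53. ]
eef [154.2 630.9 255.5] clock 0.1 q [-1.4   0.63  0.04  1.52 -0.03  1.   -0.02] w 85.5 F [0.1 0.1 0.3]
D [ 335.  -327.5  -46.6] rv [-25.1 -39.3   9.2] n 12
[-2.1, -3.3, 0.8] [3.9, -19.9, 33.6]
[-2.1, -3.3, 0.8] [5.5, -21.1, 32.6]
[-2.1, -3.3, 0.8] [7.1, -22.4, 31.4]
[-2.1, -3.3, 0.8] [8.5, -23.6, 30.1]
[-2.1, -3.3, 0.8] [9.9, -24.8, 28.7]
[-2.1, -3.3, 0.8] [11.1, -26.0, 27.2]
[-2.1, -3.3, 0.8] [12.3, -27.1, 25.6]
[-2.1, -3.3, 0.8] [13.3, -28.2, 23.8]
[-2.1, -3.3, 0.8] [14.3, -29.2, 22.0]
[-2.1, -3.3, 0.8] [15.1, -30.2, 20.0]
[-2.1, -3.3, 0.8] [15.7, -31.1, 18.0]
[-2.1, -3.3, 0.8] [16.3, -31.9, 16.0]
eef [154.2 630.9 255.5] clock 0.1 q [-1.4   0.63  0.04  1.52 -0.03  1.   -0.02] w 85.5 F [0.1 0.1 0.3]
D [ 335.  -327.5  -46.6] rv [145.5  12.5  53. ] n 26
[5.6, 0.5, 2.0] [1.8, -9.2, 15.5]
[5.6, 0.5, 2.0] [1.4, -7.7, 16.3]
[5.6, 0.5, 2.0] [1.0, -6.1, 17.0]
[5.6, 0.5, 2.0] [0.7, -4.4, 17.5]
[5.6, 0.5, 2.0] [0.4, -2.7, 17.9]
[5.6, 0.5, 2.0] [0.2, -1.0, 18.1]
[5.6, 0.5, 2.0] [0.0, 0.8, 18.1]
[5.6, 0.5, 2.0] [-0.1, 2.6, 17.9]
[5.6, 0.5, 2.0] [-0.1, 4.3, 17.6]
[5.6, 0.5, 2.0] [-0.1, 6.0, 17.1]
[5.6, 0.5, 2.0] [0.0, 7.6, 16.4]
[5.6, 0.5, 2.0] [0.2, 9.2, 15.6]
[5.6, 0.5, 2.0] [0.4, 10.7, 14.6]
[5.6, 0.5, 2.0] [0.7, 12.0, 13.5]
[5.6, 0.5, 2.0] [1.1, 13.3, 12.3]
[5.6, 0.5, 2.0] [1.5, 14.3, 10.9]
[5.6, 0.5, 2.0] [1.9, 15.3, 9.5]
[5.6, 0.5, 2.0] [2.4, 16.1, 8.0]
[5.6, 0.5, 2.0] [2.9, 16.7, 6.4]
[5.6, 0.5, 2.0] [3.5, 17.1, 4.8]
[5.6, 0.5, 2.0] [4.0, 17.4, 3.1]
[5.6, 0.5, 2.0] [4.6, 17.4, 1.5]
[5.6, 0.5, 2.0] [5.3, 17.3, -0.2]
[5.6, 0.5, 2.0] [5.9, 17.0, -1.8]
[5.6, 0.5, 2.0] [6.5, 16.6, -3.4]
[5.6, 0.5, 2.0] [7.1, 15.9, -4.9]
```

>>> jog_arm(series=[[[-2.1,-3.3,0.8],[4,-20,33.5],-1],[[-2.1,-3.3,0.8],[5.5,-21,32.5],-1],[[-2.1,-3.3,0.8],[7,-22.5,31.5],-1],[[-2.1,-3.3,0.8],[8.5,-23.5,30],-1],[[-2.1,-3.3,0.8],[10,-25,28.5],-1],[[-2.1,-3.3,0.8],[11,-26,27],-1],[[-2.1,-3.3,0.8],[12.5,-27,25.5],-1],[[-2.1,-3.3,0.8],[13.5,-28,24],-1]])

```text
clock: 1.1
eef_pos: [378.0, 412.7, 224.6]
tool_rot: [0.089, 1.097, 0.149]
force: [0.8, -0.4, 0.8]
width: 85.4
```

>>> jog_arm(series=[[[-2.1,-3.3,0.8],[14.5,-29,22],-1],[[-2.1,-3.3,0.8],[15,-30,20],-1],[[-2.1,-3.3,0.8],[15.5,-31,18],-1],[[-2.1,-3.3,0.8],[16.5,-32,16],-1],[[0,0,0],[0,0,0],-1],[[0,0,0],[0,0,0],-1]])

```text
clock: 1.85
eef_pos: [442.8, 350.2, 218.8]
tool_rot: [0.009, 0.955, 0.136]
force: [-0.1, 0.8, -0.2]
width: 85.4
```

```bash
python3 - <<'E'
from plan import *
RL=loupeR(12.5); z=RL.as_matrix()[:,2]; g=np.array([562,319.5,120])
plan(g+z*(6+110),toolR(RL,1))
d=grab('wrist'); save(d['img'],'wrist1'); print(d['fovy'],d['cx'],d['cy'],d['cam_to_world'].round(2))
E
```

```text
eef [442.8 350.2 218.8] clock 1.85 q [-1.23  0.5   0.37  2.25  1.68  0.26 -0.87] w 85.4 F [-0.1  0.8 -0.2]
D [ 46.4 -46.8 -10. ] rv [-4.2 -4.7  2.9] n 2
[-2.1, -2.4, 1.4] [15.5, -26.2, 13.5]
[-2.1, -2.4, 1.4] [15.4, -27.1, 11.9]
65.70646984690485 316.39780704119556 245.5478353619781 [[-1.3000e-01 -5.9000e-01 -7.9000e-01  3.0979e+02]
 [ 9.9000e-01 -7.0000e-02 -1.1000e-01  3.3286e+02]
 [ 0.0000e+00 -8.0000e-01  6.0000e-01  2.6908e+02]
 [ 0.0000e+00  0.0000e+00  0.0000e+00  1.0000e+00]]
```

View pics/wrist1.png

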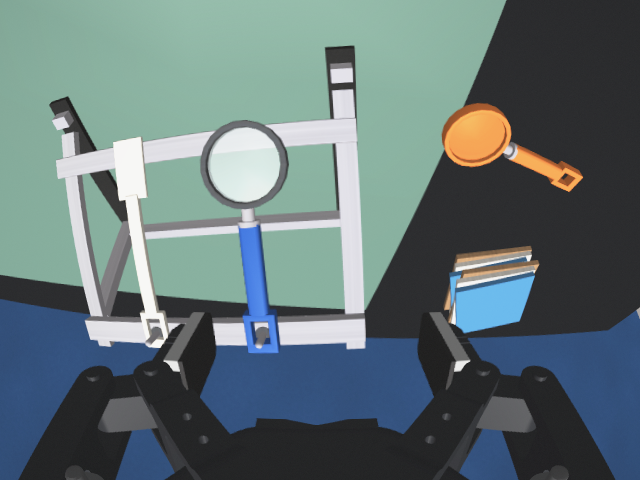

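Wrist view: the loupe is under the tool, with its lens at (245,165), handle at (255,265) and eye at (262,335). Joint 6 is close to its lower limit, so I'll approach 20° off vertical instead of 40° and measure the handle again from this view.

```bash
python3 - <<'E'
from plan import *
d=load('wrist'); hsv=cv2.cvtColor(d['img'],cv2.COLOR_RGB2HSV).astype(int)
m=(abs(hsv[...,0]-112)<12)&(hsv[...,1]>170)&(hsv[...,2]>90); m[:215]=0;m[355:]=0;m[:,:235]=0;m[:,280:]=0; m&=(d['range_z']>0)
# keep handle colour above blue cloth by depth
f=foc(d); v,u=np.nonzero(m); a=(u-d['cx'])/f;b=(v-d['cy'])/f;r=np.hypot(a,b);t=np.tan(r)/r; Z=d['range_z'][v,u]
P=np.stack([a*t*Z,-b*t*Z,-Z],1)@d['cam_to_world'][:3,:3].T+d['cam_to_world'][:3,3]
k=(abs(P[:,2]-130)<50)&(np.linalg.norm(P-[568,320,130],axis=1)<90); P=P[k];v=v[k]
c=P.mean(0); ax=np.linalg.svd(P-c,full_matrices=False)[2]; t=(P-c)@ax[0]
print(len(P),c.round(1),ax.round(3),t.min(),t.max(),(c+ax[0]*t.min()).round(1),(c+ax[0]*t.max()).round(1))
e=ax[0]*np.sign(ax[0][0]); 
tt=(P-c)@e; hi=np.percentile(tt,99.5);lo=np.percentile(tt,.5)
zl=loupeR(12.5).as_matrix()[:,2]
s=c+e*(lo+43); print('yaw',np.degrees(np.arctan2(e[1],e[0])),'pitch',np.degrees(np.arcsin(e[2])),'grip',(s-6*zl).round(1),'len',hi-lo)
RT=toolR(loupeR(12.5,20),1); g=s-6*zl; x=RT.as_matrix()[:,0]; plan(g-x*116,RT,30,5)
E
```

```text
1213 [549.9 316.5 118.4] [[ 0.756  0.153  0.636]
 [-0.146  0.987 -0.064]
 [ 0.638  0.044 -0.769]] -34.99436184280103 67.30063057949911 [523.5 311.1  96.2] [600.8 326.8 161.3]
yaw 11.475460334198468 pitch 39.50811267858644 grip [560.3 318.6 119.3] len 98.06664455988637
eef [442.7 350.5 218.9] clock 1.9 q [-1.23  0.5   0.37  2.25  1.68  0.26 -0.87] w 85.3 F [-0.9  0.3  1. ]
D [ 78.8 -40.4   9.4] rv [-4.7 15.3  2.1] n 4
[-1.2, 3.8, 0.5] [8.6, -12.6, 16.3]
[-1.2, 3.8, 0.5] [7.3, -13.0, 16.5]
[-1.2, 3.8, 0.5] [6.1, -13.4, 16.7]
[-1.2, 3.8, 0.5] [4.9, -13.8, 16.8]
```

The grip point agrees within 2 mm, (560,319,119).

>>> jog_arm(series=[[[-1.2,3.8,0.5],[8.5,-12.5,16],-1],[[-1.2,3.8,0.5],[7.5,-13,16.5],-1],[[-1.2,3.8,0.5],[6,-13.5,16.5],-1],[[-1.2,3.8,0.5],[5,-14,17],-1],[[0,0,0],[0,0,0],-0.5],[[0,0,0],[0,0,0],-0.5]])

```text
clock: 2.65
eef_pos: [500.1, 317.8, 225.6]
tool_rot: [-0.039, 1.139, 0.149]
force: [-0.2, -0.0, 0.9]
width: 64.0
```

```bash
python3 - <<'E'
from plan import *
RT=toolR(loupeR(12,20),1); g=np.array([560.8,319,119.5]); x=RT.as_matrix()[:,0]; plan(g-x*116,RT,30,5)
E
```

```text
eef [500.1 317.8 225.6] clock 2.65 q [-0.68  0.47 -0.09  2.07  0.87  0.37  0.22] w 64.0 F [-0.2 -0.   0.9]
D [21.9 -7.1  3. ] rv [-1.   4.7  1.4] n 2
[-0.5, 2.4, 0.7] [3.0, -5.5, 9.8]
[-0.5, 2.4, 0.7] [2.5, -5.6, 9.8]
```

>>> jog_arm(series=[[[-0.5,2.4,0.7],[3,-5.5,10],-0.5],[[-0.5,2.4,0.7],[2.5,-5.5,10],-0.5],[[0,0,0],[20,0,0],-0.5],[[0,0,0],[20,0,0],-0.5],[[0,0,0],[15,0,0],-0.5],[[0,0,0],[0,0,0],-0.5],[[0,0,0],[0,0,0],-0.5]])

```text
clock: 3.52
eef_pos: [540.8, 315.2, 177.5]
tool_rot: [-0.003, 1.223, 0.209]
force: [-0.3, -0.4, -0.2]
width: 63.9
```

```bash
python3 - <<'E'
from plan import *
RT=toolR(loupeR(12,20),1); g=np.array([560.8,319,119.5]); x=RT.as_matrix()[:,0]; plan(g-x*6,RT,10,5)
d=grab('wrist'); save(d['img'],'wrist2')
E
```

```text
eef [540.8 315.2 177.5] clock 3.52 q [-0.52  0.59 -0.19  1.97  0.77  0.37  0.43] w 63.9 F [-0.3 -0.4 -0.2]
D [ 18.    3.4 -52.3] rv [ 0.2 -0.   0. ] n 6
[0.0, -0.0, 0.0] [9.2, -0.1, -0.1]
[0.0, -0.0, 0.0] [9.2, -0.1, -0.1]
[0.0, -0.0, 0.0] [9.2, -0.1, -0.1]
[0.0, -0.0, 0.0] [9.2, -0.1, -0.1]
[0.0, -0.0, 0.0] [9.2, -0.1, -0.1]
[0.0, -0.0, 0.0] [9.2, -0.1, -0.1]
```

View pics/wrist2.png

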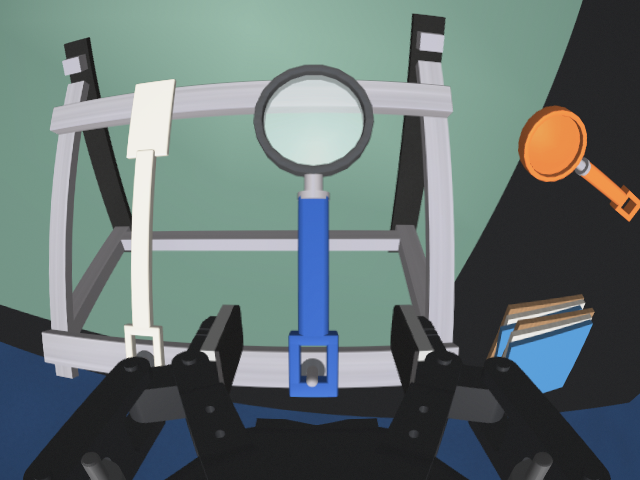

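The handle is centred between the pads (column 314 against a jaw middle of about 316), and the spatula is well clear. I'll descend the remaining 55 mm.

>>> jog_arm(series=[[[0,0,0],[12,0,0],-0.5],[[0,0,0],[12,0,0],-0.5],[[0,0,0],[12,0,0],-0.5],[[0,0,0],[10,0,0],-0.5],[[0,0,0],[9,0,0],-0.5],[[0,0,0],[0,0,0],-0.5],[[0,0,0],[0,0,0],-0.5]])

```text
clock: 4.45
eef_pos: [559.8, 318.2, 125.6]
tool_rot: [-0.003, 1.223, 0.208]
force: [-0.3, 0.1, 0.7]
width: 63.7
```

>>> jog_arm(series=[[[0,0,0],[0,0,0],0],[[0,0,0],[0,0,0],0.3],[[0,0,0],[0,0,0],0.6],[[0,0,0],[0,0,0],1],[[0,0,0],[0,0,0],1],[[0,0,0],[0,0,0],1],[[0,0,0],[0,0,0],1],[[0,0,0],[0,0,0],1]])

```text
clock: 5.45
eef_pos: [559.8, 318.0, 125.8]
tool_rot: [-0.004, 1.223, 0.206]
force: [-2.9, -0.6, 5.8]
width: 15.0
```

>>> jog_arm(series=[[[0,0,0],[-5.6,0,-2.05],1],[[0,0,0],[-7.5,0,-2.7],1],[[0,0,0],[-7.5,0,-2.7],1],[[0,0,0],[-7.5,0,-2.7],1],[[0,0,0],[-7.5,0,-2.7],1],[[0,0,0],[-7.5,0,-2.7],1],[[0,0,0],[0,0,0],1],[[0,0,0],[0,0,0],1]])

```text
clock: 6.45
eef_pos: [531.2, 312.0, 160.6]
tool_rot: [-0.004, 1.223, 0.207]
force: [0.7, -0.3, -1.8]
width: 15.0
```

```bash
python3 - <<'E'
from plan import *
s,R0=cur(); print(s['eef_pos'],s['width'],s['force'])
a=grab('wrist')['img'];b=grab('side')['img']
save(np.hstack([cv2.resize(a,(400,300)),cv2.resize(b[200:400,200:466],(400,300))]),'lift')
E
```

```text
[531.15870318 311.97568394 160.63532699] 15.036667172103472 [ 0.65258604 -0.34213416 -1.7769315 ]
```

View pics/lift.png

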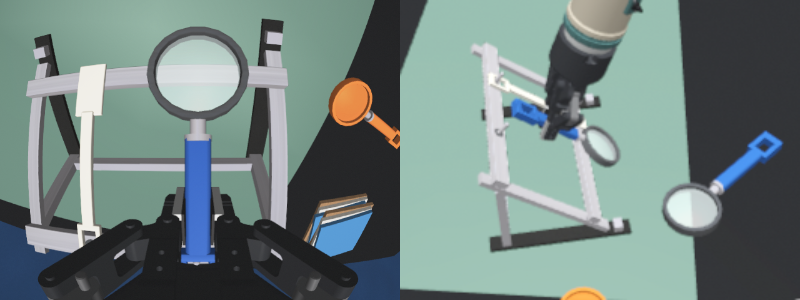

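The loupe is off the peg and held, and the spatula still hangs on its own. Next I raise it, level it, and triangulate the pointer tip from the two views.

```bash
python3 - <<'E'
from plan import *
T,S=load('top'),dict(np.load('side.npz'))
def tri(ut,us):
    o1,r1=ray(T,*ut);o2,r2=ray(S,*us); A=np.stack([r1,-r2],1); k=np.linalg.lstsq(A,o2-o1,rcond=None)[0]
    p,q=o1+k[0]*r1,o2+k[1]*r2; return ((p+q)/2).round(1),np.linalg.norm(p-q).round(1)
print('tip',tri((463,173.5),(267.5,146)),'root',tri((467,160.5),(255.5,146)),'dot',tri((383,258.5),(327.7,220.7)))
plan([500,290,275],toolR(loupeR(0,-20),1),40,5)
E
```

```text
tip (array([ 685.8, -248.8,  130.1]), np.float64(2.4)) root (array([ 725. , -264.6,  119.4]), np.float64(1.2)) dot (array([495.2, -64.8,   2.2]), np.float64(1.4))
eef [531.1 311.9 160.4] clock 6.55 q [-0.55  0.61 -0.15  2.    0.84  0.32  0.34] w 15.3 F [-0.1  0.  -1.2]
D [-31.1 -21.9 114.6] rv [12.3 39.8  0.1] n 9
[1.4, 4.4, 0.0] [-13.3, -1.7, 0.7]
[1.4, 4.4, 0.0] [-13.3, -1.7, -0.3]
[1.4, 4.4, 0.0] [-13.2, -1.7, -1.3]
[1.4, 4.4, 0.0] [-13.1, -1.7, -2.3]
[1.4, 4.4, 0.0] [-12.9, -1.8, -3.2]
[1.4, 4.4, 0.0] [-12.6, -1.9, -4.2]
[1.4, 4.4, 0.0] [-12.3, -2.0, -5.1]
[1.4, 4.4, 0.0] [-11.8, -2.1, -6.0]
[1.4, 4.4, 0.0] [-11.3, -2.3, -6.8]
```

>>> jog_arm(series=[[[0,0,0],[-13,-2,0],1],[[1.5,5,0],[-13,-2,0],1],[[1.5,5,0],[-13,-2,-1],1],[[1.5,5,0],[-13,-2,-2],1],[[1.5,5,0],[-13,-2,-3],1],[[1.5,5,0],[-13,-2,-4],1],[[1.5,5,0],[-12,-2,-5],1],[[1.5,5,0],[-12,-2,-6],1]])

```text
clock: 7.55
eef_pos: [500.7, 290.1, 262.1]
tool_rot: [3.115, 1.303, -3.138]
force: [0.0, -1.0, -2.0]
width: 15.2
```

```bash
python3 - <<'E'
from plan import *
RT=toolR(loupeR(-7,-20),1); RL=loupeR(-7,0)
L=np.array([494.8,-62.3,128.]); x=RT.as_matrix()[:,0]
p=L+85*RL.as_matrix()[:,0]-6*x; print(p)
plan(p+[0,0,100],RT,50,6)
E
```

```text
[581.20324755 -72.90898481 133.63815572]
eef [500.7 290.1 262.1] clock 7.55 q [-0.17  0.7  -0.59  1.5   0.21  1.26  0.83] w 15.2 F [ 0. -1. -2.]
D [  80.6 -363.   -28.4] rv [8.4 4.6 2.3] n 8
[1.1, 0.6, 0.3] [0.8, -45.7, 9.3]
[1.1, 0.6, 0.3] [0.5, -45.5, 10.1]
[1.1, 0.6, 0.3] [0.2, -45.3, 11.0]
[1.1, 0.6, 0.3] [-0.2, -45.1, 11.8]
[1.1, 0.6, 0.3] [-0.5, -44.9, 12.6]
[1.1, 0.6, 0.3] [-0.9, -44.6, 13.4]
[1.1, 0.6, 0.3] [-1.2, -44.4, 14.2]
[1.1, 0.6, 0.3] [-1.6, -44.1, 15.0]
```

>>> jog_arm(series=[[[0.6,0.3,0.1],[0.5,-30,6],1],[[1.1,0.6,0.3],[0.5,-45,10],1],[[1.1,0.6,0.3],[0,-45,11],1],[[1.1,0.6,0.3],[0,-45,12],1],[[1.1,0.6,0.3],[-0.5,-45,12.5],1],[[1.1,0.6,0.3],[-1,-45,13.5],1],[[1.1,0.6,0.3],[-1,-44,14],1],[[1.1,0.6,0.3],[-1.5,-44,15],1]])

```text
clock: 8.55
eef_pos: [579.9, -57.3, 235.0]
tool_rot: [3.141, 1.227, 3.02]
force: [0.6, 0.4, -1.3]
width: 14.8
```

>>> jog_arm(series=[[[0,0,0],[0,-15,0],1],[[0,0,0],[0,0,0],1],[[0,0,0],[0,0,0],1]])

```text
clock: 8.93
eef_pos: [577.8, -68.3, 234.9]
tool_rot: [3.137, 1.227, 3.02]
force: [-0.0, 0.3, -2.0]
width: 14.7
```

```bash
python3 - <<'E'
from plan import *
RT=toolR(loupeR(-7,-20),1); RL=loupeR(-7,0)
L=np.array([494.8,-62.3,128.]); x=RT.as_matrix()[:,0]
p=L+85*RL.as_matrix()[:,0]-6*x
plan(p+[0,0,30],RT,15,6)
a=grab('wrist')['img'];b=grab('side')['img'];save(np.hstack([cv2.resize(a,(400,300)),cv2.resize(b[60:260,200:466],(400,300))]),'over')
E
```

```text
eef [577.8 -68.3 234.9] clock 8.93 q [ 0.35  0.77 -0.5   1.42  0.28  1.38  1.26] w 14.7 F [-0.   0.3 -2. ]
D [  3.4  -4.6 -71.2] rv [0.3 0.3 0. ] n 5
[0.1, 0.1, 0.0] [13.1, -0.9, 5.5]
[0.1, 0.1, 0.0] [13.1, -0.9, 5.6]
[0.1, 0.1, 0.0] [13.1, -0.9, 5.6]
[0.1, 0.1, 0.0] [13.1, -0.8, 5.6]
[0.1, 0.1, 0.0] [13.1, -0.8, 5.6]
```

View pics/over.png

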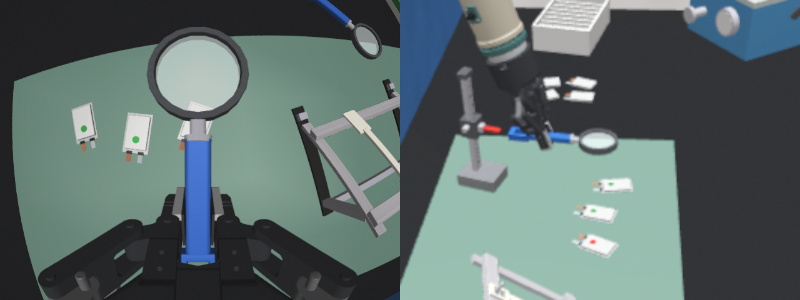

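>>> jog_arm(series=[[[0,0,0],[13,-1,5.5],1],[[0,0,0],[13,-1,5.5],1],[[0,0,0],[13,-1,5.5],1],[[0,0,0],[13,-1,5.5],1],[[0,0,0],[13,-1,5.5],1],[[0,0,0],[13,0,5],1],[[0,0,0],[10,0,4],1],[[0,0,0],[0,0,0],1]])

```text
clock: 10.02
eef_pos: [581.4, -76.1, 138.1]
tool_rot: [-3.14, 1.225, 3.023]
force: [0.7, 0.3, 0.3]
width: 14.8
```

```bash
python3 - <<'E'
from plan import *
RT=toolR(loupeR(-7,-20),1); RL=loupeR(-7,0)
L=np.array([494.8,-62.3,128.]); x=RT.as_matrix()[:,0]
p=L+85*RL.as_matrix()[:,0]-6*x
plan(p,RT,15,6)
a=grab('wrist')['img'];b=grab('side')['img'];c=grab('top')['img']
save(np.vstack([np.hstack([cv2.resize(a,(400,300)),cv2.resize(b[100:250,220:420],(400,300))]),np.hstack([cv2.resize(c[170:320,330:530],(400,300)),cv2.resize(c[120:195,420:520],(400,300))])]),'fin')
E
```

```text
eef [581.4 -76.1 138.1] clock 10.03 q [ 0.34  0.89 -0.47  1.47  0.33  1.22  1.24] w 14.8 F [0.7 0.3 0.3]
D [-0.2  3.2 -4.5] rv [0.1 0.2 0.1] n 1
[0.1, 0.2, 0.1] [4.4, 3.1, 1.0]
```

View pics/fin.png

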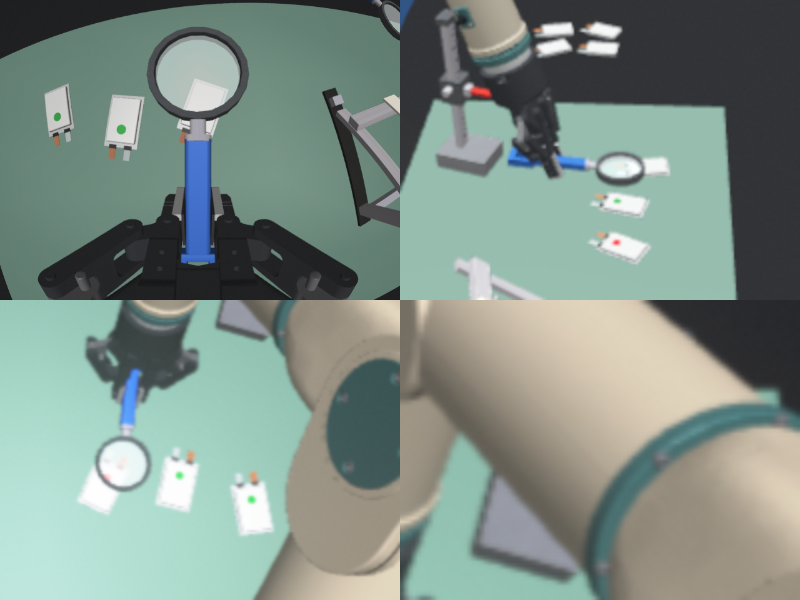

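The loupe is level over the red cell. In the top view the dot lies left of the lens centre, and the cells are undisturbed. Next I measure the lens rim in all three views, plus the pointer and known reference heights.

```bash
cat > lens.py <<'E'
from plan import *
from scipy.ndimage import gaussian_filter
def fcloud(d,fish):
    if not fish: return cloud(d)
    f=foc(d); v,u=np.mgrid[:480,:640]; a=(u-d['cx'])/f;b=(v-d['cy'])/f;r=np.hypot(a,b)+1e-9;t=np.tan(r)/r;Z=d['range_z']
    return np.stack([a*t*Z,-b*t*Z,-Z],-1)@d['cam_to_world'][:3,:3].T+d['cam_to_world'][:3,3]
B={'wrist':(230,35,405,195),'side':(315,170,346,196),'top':(375,235,408,270)}
rays={}
for n,b in B.items():
    d=load(n); C=fcloud(d,n=='wrist'); g=d['img'].max(2).astype(int)
    m=np.zeros_like(g,bool); m[b[1]:b[3],b[0]:b[2]]=1
    m&=(g<115)&(abs(C[...,2]-130)<25)&(d['range_z']>0)
    k,lab,st,_=cv2.connectedComponentsWithStats(m.astype(np.uint8)); j=1+np.argmax(st[1:,4]); m=lab==j
    cs,_=cv2.findContours(m.astype(np.uint8),cv2.RETR_EXTERNAL,cv2.CHAIN_APPROX_NONE); h=cv2.convexHull(max(cs,key=len))
    E=cv2.fitEllipse(max(cs,key=len)); P=C[m]; c=P.mean(0); nn=np.linalg.svd(P-c,full_matrices=False)[2][2]; nn*=np.sign(nn[2])
    print(n,st[j],'ell',np.round(E[0],1),np.round(E[1],1),'rim mean',c.round(1),'bbox mid',((P.max(0)+P.min(0))/2).round(1),'size',(np.percentile(P,99,0)-np.percentile(P,1,0)).round(),'normal',nn.round(3))
    rays[n]=ray(d,*E[0],n=='wrist')
def tri(l):
    A=0;y=0
    for o,r in l:
        r=r/np.linalg.norm(r); M=np.eye(3)-np.outer(r,r); A=A+M; y=y+M@o
    return np.linalg.solve(A,y).round(1)
print('tri all',tri(list(rays.values())),'side+top',tri([rays['side'],rays['top']]),'wrist+side',tri([rays['wrist'],rays['side']]))
for n in rays:
    o,r=rays[n]; p=o+r*(131-o[2])/r[2]; print(n,'centre at z131',p.round(1))
E
cat > ptr.py <<'E'
from plan import *
d=load('side'); C=cloud(d); hsv=cv2.cvtColor(d['img'],cv2.COLOR_RGB2HSV)
H,S,V=[hsv[...,i].astype(int) for i in range(3)]
m=((H<8)|(H>172))&(S>130)&(V>70); m[:135]=0;m[156:]=0;m[:,:240]=0;m[:,275:]=0; v,u=np.nonzero(m)
for q in range(u.min(),u.max()+1):
    k=v[u==q]; print(q,k.min(),k.max(),C[k,q].mean(0).round(1))
for p in [(173,255),(170,250),(178,258),(190,270),(195,290),(108,243)]: print(p,d['img'][p],C[p].round(1))
E
python3 lens.py; python3 ptr.py
```

```text
wrist [ 234   43  164  151 6311] ell [316.2 117.7] [150.3 161.5] rim mean [489.6 -65.4 137.3] bbox mid [487.8 -65.5 133.7] size [63. 63. 10.] normal [-0.005 -0.002  1.   ]
side [318 184  24   9  74] ell [329.6 181.1] [20.6 25.5] rim mean [490.  -35.6 132.7] bbox mid [490.8 -40.4 132.4] size [61. 27. 11.] normal [0.025 0.04  0.999]
255 145 145 [ 722.5 -250.9  130.7]
256 144 147 [ 719.6 -250.7  129.3]
257 144 147 [ 716.9 -252.3  128.4]
258 143 147 [ 724.  -298.9  102.6]
259 143 147 [ 720.6 -297.5  103.5]
260 144 147 [ 720.3 -309.9   94.3]
261 144 148 [ 713.9 -293.9  102.2]
262 144 148 [ 710.5 -292.7  103.1]
263 144 148 [ 707.5 -293.3  102.8]
264 144 148 [ 678.7 -168.7  177.2]
265 146 148 [ 665.7 -118.1  204.8]
(173, 255) [172 175 182] [ 733.6 -254.7   28.3]
(170, 250) [136 135 139] [ 746.8 -249.1   42.7]
(178, 258) [171 174 181] [ 720.7 -232.2   25.3]
(190, 270) [151 189 176] [ 682.  -208.5   -1.7]
(195, 290) [151 189 176] [ 617.4 -186.9   -2.4]
(108, 243) [121 126 131] [ 746.  -257.1  245.8]Traceback (most recent call last):
  File "lens.py", line 13, in <module>
    k,lab,st,_=cv2.connectedComponentsWithStats(m.astype(np.uint8)); j=1+np.argmax(st[1:,4]); m=lab==j
                                                                         ~~~~~~~~~^^^^^^^^^^
    return _wrapfunc(a, 'argmax', axis=axis, out=out, **kwds)
    return bound(*args, **kwds)
ValueError: attempt to get argmax of an empty sequence
```

```bash
sed -i "s/(g<115)&(abs(C\[...,2\]-130)<25)/(g<(150 if n=='top' else 115))\&(abs(C[...,2]-130)<35)/; s/'side':(315,170,346,196)/'side':(312,165,348,200)/" lens.py
python3 - <<'E'
from h import *
d=load('top');C=cloud(d);g=d['img'].max(2)
print(g[252,372:412:1]);print(C[252,372:412,2].round())
print(d['img'][255:264,378:388,0]-0, d['img'][255:264,378:388,1]-0)
E
python3 lens.py
```

```text
[221 221 221 221 224 196 132 179 243 253 253 251 252 253 253 251 242 242
 246 246 243 247 247 247 247 247 247 247 247 246 233 178 137 164 204 215
 216 216 217 223]
[  0.  -4.   1.  -1.   0.  -3. 136. 137. 140. 134. 134. 138. 137. 141.
 132. 137. 138. 136. 136. 138. 138. 138. 139. 140. 140. 136. 139. 137.
 136. 137. 134. 130. 139. 136.   5.  -2.  -0.   1.   2.   1.]
[[172 121 172 241 253 254 254 254 254 253]
 [212 125 160 232 252 254 254 254 254 254]
 [238 139 121 176 242 253 254 254 254 254]
 [248 196 129 133 220 252 254 254 254 254]
 [253 246 190 121 153 227 251 253 254 254]
 [254 253 239 151 117 143 205 246 253 254]
 [254 253 250 222 147 119 132 196 242 250]
 [254 254 253 250 229 171 124 125 146 181]
 [254 254 254 253 253 243 187 144 121 120]] [[177 130 178 242 253 254 254 254 254 254]
 [215 133 167 233 250 252 252 253 254 254]
 [238 146 127 165 206 222 234 250 253 254]
 [248 199 136 130 166 203 220 244 253 254]
 [253 246 194 128 136 172 209 240 252 254]
 [254 253 240 157 124 136 178 237 252 254]
 [254 253 251 224 153 127 136 197 242 250]
 [254 254 253 250 230 177 132 133 153 185]
 [254 254 254 254 253 244 191 150 129 130]]
wrist [ 234   43  164  151 6311] ell [316.2 117.7] [150.3 161.5] rim mean [489.6 -65.4 137.3] bbox mid [487.8 -65.5 133.7] size [63. 63. 10.] normal [-0.005 -0.002  1.   ]
side [318 184  24   9  74] ell [329.6 181.1] [20.6 25.5] rim mean [490.  -35.6 132.7] bbox mid [490.8 -40.4 132.4] size [61. 27. 11.] normal [0.025 0.04  0.999]
top [378 238  27  28 101] ell [391.2 251.3] [25.9 26.3] rim mean [489.7 -66.9 138.3] bbox mid [488.8 -64.8 138.8] size [64. 61. 11.] normal [-0.019  0.022  1.   ]
tri all [490.4 -65.6 137.1] side+top [490.  -65.2 137.8] wrist+side [491.2 -65.6 137.8]
wrist centre at z131 [488.7 -65.3 131. ]
side centre at z131 [491.6 -75.4 131. ]
top centre at z131 [490.1 -66.2 131. ]
```

The lens is level (normal within 0.3° by the wrist camera) with its centre at about (489.5,−65.8,132). The dot is at about (494.8,−63) and the pointer at about 129 after the side bias: mat −2, base top 27 against 28, column top 246 against 248. The small correction is (+5,+2.5,−3) in world axes.

>>> jog_arm(series=[[[0,0,0],[0.6,1.5,2.7],1],[[0,0,0],[0.6,1.6,2.7],1],[[0,0,0],[0,0,0],1],[[0,0,0],[0,0,0],1],[[0,0,0],[0,0,0],1],[[0,0,0],[0,0,0],1]])

```text
clock: 10.92
eef_pos: [586.9, -73.7, 136.1]
tool_rot: [-3.14, 1.227, 3.023]
force: [0.0, -0.1, -0.7]
width: 14.9
```

```bash
python3 - <<'E'
from h import *
for n in('wrist','side','top'): grab(n)
a=load('wrist')['img'];c=load('top')['img'];b=load('side')['img']
save(np.vstack([np.hstack([cv2.resize(a,(400,300)),cv2.resize(c[220:280,360:440],(400,300),interpolation=cv2.INTER_CUBIC)]),np.hstack([cv2.resize(b[120:240,240:400],(400,300)),cv2.resize(b[200:400,200:466],(400,300))])]),'fin2')
s=read_state();print(s['eef_pos'],s['tool_rot'],s['qd'].round(4))
d=load('top');i=d['img'].astype(int); k=(i[...,0]-i[...,1]>12); k[:250]=0;k[270:]=0;k[:,:376]=0;k[:,396:]=0
v,u=np.nonzero(k); print('dot px',len(u),u.mean(),v.mean())
E
python3 lens.py
```

```text
[586.89646922 -73.68267214 136.13705164] [-3.13998486  1.22663446  3.02327667] [-0.0021 -0.0005  0.0001  0.0004  0.0016 -0.0014  0.0012]
dot px 10 384.1 257.2
wrist [ 234   43  164  151 6302] ell [316.2 117.7] [150.3 161.5] rim mean [495.1 -62.9 135.2] bbox mid [493.5 -63.1 131.6] size [63. 63. 10.] normal [-0.006 -0.002  1.   ]
side [316 185  24   9  73] ell [327.7 182.9] [19.4 25.3] rim mean [495.5 -33.3 130.2] bbox mid [495.9 -37.9 129.7] size [61. 29. 11.] normal [-0.019 -0.055  0.998]
top [377 237  27  27 113] ell [390.  249.5] [25.7 26.4] rim mean [494.3 -66.3 135. ] bbox mid [493.  -63.  134.5] size [63. 62.  9.] normal [-0.016  0.006  1.   ]
tri all [495.2 -63.3 133. ] side+top [494.9 -63.3 133.3] wrist+side [496.  -63.1 133.7]
wrist centre at z131 [495.  -62.9 131. ]
side centre at z131 [496.1 -67.  131. ]
top centre at z131 [494.3 -63.5 131. ]
```

View pics/fin2.png

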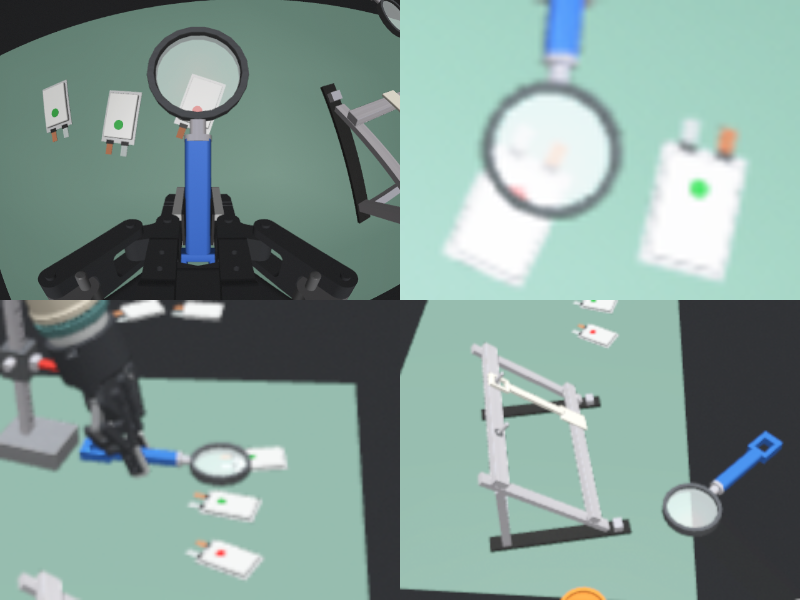

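In the wrist view the dot now shows at (197,110) of the crop, through the lens and on the handle axis. The spatula still hangs, and the cells are where they were. One numeric check of the dot from the wrist view, with a hold alongside.

```bash
python3 - <<'E'
from h import *
d=load('wrist');i=d['img'].astype(int); k=(i[...,0]-i[...,1]>25)&(i[...,0]-i[...,2]>15); k[:160]=0;k[190:]=0;k[:,:295]=0;k[:,335:]=0
v,u=np.nonzero(k); print(len(u),u.mean(),v.mean(),u.min(),u.max(),v.min(),v.max(),onz(d,u.mean(),v.mean(),6,True),onz(d,u.mean(),v.max(),6,True),onz(d,u.mean(),v.min(),6,True))
E
```

```text
124 315.4274193548387 174.19354838709677 308 323 169 178 [490.6536444  -63.19372195   6.        ] [493.51010097 -63.53317109   6.        ] [486.73482787 -62.72810787   6.        ]
```

The wrist view puts the dot at about (493,−63); part of it is hidden by the rim. That agrees within about 2 mm, so I hold.

>>> jog_arm(series=[[[0,0,0],[0,0,0],1],[[0,0,0],[0,0,0],1],[[0,0,0],[0,0,0],1],[[0,0,0],[0,0,0],1],[[0,0,0],[0,0,0],1],[[0,0,0],[0,0,0],1],[[0,0,0],[0,0,0],1],[[0,0,0],[0,0,0],1]])

```text
clock: 12.08
eef_pos: [586.9, -73.6, 136.1]
tool_rot: [-3.14, 1.227, 3.023]
force: [-0.7, 0.4, -0.9]
width: 14.8
```

>>> jog_arm(series=[[[0,0,0],[0,0,0],1],[[0,0,0],[0,0,0],1],[[0,0,0],[0,0,0],1],[[0,0,0],[0,0,0],1],[[0,0,0],[0,0,0],1],[[0,0,0],[0,0,0],1],[[0,0,0],[0,0,0],1],[[0,0,0],[0,0,0],1]])

```text
clock: 13.08
eef_pos: [586.9, -73.6, 136.1]
tool_rot: [-3.14, 1.227, 3.023]
force: [-0.7, 0.2, -0.9]
width: 15.0
```

>>> jog_arm(series=[[[0,0,0],[0,0,0],1],[[0,0,0],[0,0,0],1],[[0,0,0],[0,0,0],1],[[0,0,0],[0,0,0],1],[[0,0,0],[0,0,0],1],[[0,0,0],[0,0,0],1],[[0,0,0],[0,0,0],1],[[0,0,0],[0,0,0],1]])

```text
clock: 14.08
eef_pos: [586.9, -73.6, 136.1]
tool_rot: [-3.14, 1.227, 3.023]
force: [0.0, -0.1, -1.0]
width: 15.0
```

>>> jog_arm(series=[[[0,0,0],[0,0,0],1],[[0,0,0],[0,0,0],1],[[0,0,0],[0,0,0],1],[[0,0,0],[0,0,0],1],[[0,0,0],[0,0,0],1],[[0,0,0],[0,0,0],1],[[0,0,0],[0,0,0],1],[[0,0,0],[0,0,0],1]])

```text
clock: 15.08
eef_pos: [586.9, -73.6, 136.1]
tool_rot: [-3.14, 1.227, 3.023]
force: [-1.1, -0.2, -0.5]
width: 14.7
```

```bash
python3 - <<'E'
from h import *
for n in('wrist','side','top'): grab(n)
E
python3 lens.py; python3 -c "
from cell import *
s=read_state();print(s['clock'],s['eef_pos'],s['width']);print(finish_job())"
```

```text
wrist [ 234   43  164  151 6304] ell [316.2 117.7] [150.3 161.4] rim mean [495.2 -62.9 135.1] bbox mid [493.3 -62.8 132. ] size [63. 63. 10.] normal [-0.006 -0.001  1.   ]
side [316 185  24   9  72] ell [328.1 181.3] [22.7 26.7] rim mean [495.9 -33.5 130. ] bbox mid [496.  -40.1 130.4] size [61. 28.  9.] normal [0.013 0.054 0.998]
top [377 237  27  27 111] ell [390.  249.5] [25.7 26.4] rim mean [494.3 -66.4 135. ] bbox mid [493.  -63.  134.2] size [62. 62. 10.] normal [-0.009  0.007  1.   ]
tri all [495.1 -63.3 137.1] side+top [493.8 -62.3 139.3] wrist+side [496.3 -63.6 137.9]
wrist centre at z131 [495.1 -62.9 131. ]
side centre at z131 [495.5 -74.6 131. ]
top centre at z131 [494.3 -63.5 131. ]
15.225 [586.90478902 -73.64800322 136.11641896] 14.988906370175526
the job is handed in; nothing more can be done
None
```

I lifted the smaller blue loupe off its peg by the handle and held it level over the red-dot cell. It stayed still for about 4 s at the focal height, and I handed the job in at about 15.2 s with the loupe still gripped.

- **Position:** the last checks put the lens centre at about (495, −63). The dot was measured at (494–496, −60 to −64) by the top and side cameras and about (493, −63) by the wrist camera, where the rim hid part of it. The lens should be within about 2 mm of the dot.
- **Height:** the middle of the lens is about 129–130 mm above the bench, from rim-face depth of about 135 mm less half the thickness. The pointer is at about 129 mm.
- **Level and steadiness:** the lens normal is within 0.4° of vertical by the wrist camera, and the tool pose did not change during the hold.
- **Bystanders:** the last pictures I viewed, before the hold, showed the spatula still hanging, the cells where they were and the gauge standing.

**Checks that disagreed:**
- The side camera saw only part of the rim, so its lens centre was about 11 mm off in y in the last check.
- Its lens height by triangulation varied between 133 and 139 mm.
- Its lens normal was about 3° off vertical.
- I did not use these side-camera results. Pointer height readings also spread over 128–132 mm before I corrected for camera bias.

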